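# Turn the whisk in the tilted pot handle-down

### The arm

A 7-joint arm with a two-finger parallel gripper is mounted at the origin on a cart in front of the work surface, level with it; the furniture and walls round the work are solid. World frame = base frame: x ahead of the robot, y to its left, z up, the work surface at z = 0. Lengths are in mm, angles in rad, forces in N, time in s.
With the tool pointing down it reaches from about 350 to 900 mm from the base axis. Payload 7.2 kg.
Tool frame: the origin (TCP) lies at the centre of the arm's flange, where the gripper is bolted on; the fingertips stand 182 mm ahead of it and the grasp point (between the pads) lies 163 mm ahead of it (arm.grip_point_offset is the distance from the TCP to the grasp point, in mm); z points along the fingers, y is the line along which they close (so a half turn about z gives the same grasp; the last joint's range is limited). The gripper opens to 88 mm and grips with 3 to 60 N. Pads are 20 mm wide; open, the fingers measure 115 mm over their backs; the gripper's body (75 mm by 178 mm) begins 61 mm behind the grasp point.
Start: joints at [1.102, 0.411, -0.013, 1.596, 0.006, 1.134, -0.082], TCP at [243.833, -575.472, 404.653] pointing down, gripper open.
Joint ranges: [-2.95, 2.95], [-0.29, 1.99], [-1.47, 1.44], [0.14, 2.54], [-1.03, 4.17], [0.13, 1.85], [-2.86, 2.86]. Speed limits (rad/s): [2.39, 2.39, 3.01, 3.01, 3.14, 3.14, 3.14].

### API

Orientations are given as [roll, pitch, yaw] about the fixed x, y, z axes, in that order (R = Rz(yaw) Ry(pitch) Rx(roll)).
In Python, from rig import arm, vision, order gives the robot as it stands. The module is installed in compiled form; this text tells all that it offers.
- The arm moves only by the tool carry_out, never from a script. Its argument "rows" is a list of rows, each a list of 7 numbers: the opening, from 0 (shut) to 1 (fully open), then the shift along the tool's x, y, z in mm, then the turn, a rotation vector about the tool's x, y, z in degrees. In form: [[fingers, x, y, z, wx, wy, wz], ...]. A call has 1 to 8 rows; each row is the pose to reach, as a shift and turn from the pose commanded when the call began, along the tool's axes at that moment; what a row does not reach only later rows make up. A row lasts 1/10 s, in which the tool goes at most 50 mm and 8.59 degrees, less where a joint would pass 70% of its speed; a pose out of reach is approached as far as the arm can. A call with a gripper value outside its range is refused whole. The fingers move at their own pace and stop on an object; the grip force is fixed at half the most. Time passes only in rows, so rows that repeat a pose let the fingers close. It gives the time, the measured TCP pose, the force, the opening and the grip force at its end, in the units of the state.
- arm.get_obs(): the state, without advancing time (a new reading comes with each control period).
- vision.grab_frame(name): name is "scene" or "side" or "wrist"; returns (picture, depth): 420x560x3 uint8, red, green, blue; 420x560 float32, mm along the optical axis (not along the pixel's ray), 0 where there is no reading.
- vision.camera_model(name): a dict with "K" (3x3 intrinsics, pixels), "k1" (the pictures are not rectified: a ray, as slopes to the right and down, at radius r is drawn at 1 + k1 r^2 times it, then the intrinsics apply), "R" (3x3) and "t" (3): a world point X has camera coordinates R X + t; the wrist camera has in their place "T_tool_cam" (4x4, takes a point from camera to tool coordinates, whose origin is the TCP and whose axes are the flange's). Camera axes: x right, y down, z forward; pixel columns grow to the right and rows downward; lengths in mm; the calibration is good to about 2 mm. A picture is of the moment at which its call begins: read the wrist's pose just before it. camera_model takes no time and is no camera call.
- order.close_job(): hands the job in; it is judged then, once.
The state is a dict: "time": time; "joint_positions": joint angles; "qvel": joint speeds; "joint_torque": joint torques, N m; "eef_pos": TCP position; "eef_rot": TCP orientation; "contact_force": force on the tool from outside, world axes, zero at the start; "moment": the same for the moment, N m; "finger_gap": finger opening in mm; "finger_force": force on a finger pad.
Only numpy, scipy, OpenCV 4.12 (cv2) and the standard library are available. Lean on these libraries where they do the work, as an engineer would, in place of code of your own. Each camera call takes 0.05 s, during which the arm holds its last target. There are 200 camera calls.

### The job

Two wire whisks stand in two tilted white pots on wooden cradles; one of them has been put away upside down, wire head in the pot and handle sticking out. Pull that whisk out, turn it end for end and put it back into the same pot handle first, all the way in, with its wire head outside. Leave the other whisk in its pot and do not knock over or push away the tin and the spice jar.

Things in the scene. Friction and masses are not known exactly. Their poses are not given: they have to be found in the camera images.
- whisk: The steel whisk that stands the wrong way (wire head in the pot), loose, 90 g, 240 mm long, round, rigid; leans about 33 degrees above the horizontal. Origin on its axis at mid-length: the place to grip, on the 17 mm thick handle, 16 mm from where the wires begin. x axis along the whisk towards the wire head; turn about x arbitrary. The mass centre is 36 mm from the origin towards the butt.
- whisk_butt (a point): centre of the butt end of that whisk's handle, at x = -120 mm of the whisk; the handle is 17 to 19 mm in diameter, x = -120 to +16 mm
- whisk_tip (a point): tip of that whisk's wire head, at x = +120 mm of the whisk; the head is up to 36 mm in diameter, thickest at x = +85 mm
- pot: The fixed white round pot, tilted on a wooden cradle (135 x 84 mm), that holds the wrong-way whisk. Outside 59 mm in diameter and 95 mm long, bore 48 mm, 90 mm deep. Its axis rises 48 degrees above the horizontal and the mouth opens towards the body's +x. Origin under the cradle on the worktop. A handle can lean up to 17 degrees either way from the pot's axis in the bore.
- pot_floor (a point): centre of the inner floor of that pot
- pot_mouth (a point): centre of the mouth (rim plane) of that pot; the line from pot_floor to pot_mouth is the pot's axis, pointing out
- other_whisk: An equal whisk, loose, already handle-down in the other pot, with the same origin and axes. To be left alone.
- other_pot: The equal fixed pot and cradle with the other whisk; it may stand left or right of the first, with the same origin and axes as pot. Tall cupboards and shelving stand at the back of the worktop, beyond x = 0.7 m: swing the arm across drawn in.
- tin: A loose food tin, 57 mm in diameter, 72 mm high, behind the pots; origin under its middle. To be left alone.
- spice: A loose spice jar, 41 mm in diameter, 105 mm high, at the front left; origin under its middle. To be left alone.

How it is judged (in metres and radians):
At the end, for the whole second after the job is handed in: The butt end of the whisk's handle is within 35 mm of the centre of the inner floor of its pot (so it is handle-down and all the way in, give or take about 30 mm), and the whisk is let go and at rest (under 0.03 m/s) (distance between whisk_butt and pot_floor below 0.035 m and linear speed of whisk below 0.03 m/s); the robot touches nothing.
It fails at once if the other whisk is moved more than 30 mm (distance of other_whisk from where it was at the start of the episode above 0.03 m).
It fails at once if the tin or the spice jar is pushed more than 40 mm or knocked over (distance of any of tin, spice from where it was at the start of the episode above 0.04 m or angle between any of tin, spice's own z axis and vertical above 0.6 rad).
It also fails if it takes over 45 s, if anything falls off the work surface, if the arm or the gripper's body presses on something with over 40 N, if the wrist force passes 120 N, or if a joint passes its speed limit or range.

## Working session

There is one attempt and no reset: what is moved stays moved. The work goes in short steps, Python scripts to look and compute and a tool call to move; the robot and the scene stay as the last step left them, time stands still between calls to the robot, and variables do not carry over. Pictures are saved under pics/ and viewed, at most 10 in all, crops included, and the job is handed in when it is done.

Besides the shell and the picture viewer there is one more tool, called after "Call:" as a command line: name --pt "numbers of a row" for each row, then --argument value for the rest. carry_out: Moves the arm, as the interface text tells. Its arguments: {"type":"object","properties":{"rows":{"type":"array","items":{"type":"array","items":{"type":"number"}}}},"required":["rows"]}

```bash
mkdir -p pics; python3 - <<'E'
from rig import arm,vision
import cv2,numpy as np
for n in ("scene","side"):
    p,d=vision.grab_frame(n); np.savez(n+".npz",p=p,d=d); cv2.imwrite(f"pics/{n}0.png",cv2.resize(p[:,:,::-1],(800,600)))
    m=vision.camera_model(n); print(n,m)
print(vision.camera_model("wrist")); print(arm.get_obs())
E
```

```text
scene {'K': array([[451.15065208,   0.        , 276.14131849],
       [  0.        , 451.15065208, 215.72077578],
       [  0.        ,   0.        ,   1.        ]]), 'k1': -0.013489451559860742, 'R': array([[-0.70436948, -0.70980304,  0.0065795 ],
       [-0.53052494,  0.52026032, -0.66923276],
       [ 0.47160039, -0.47487772, -0.7430237 ]]), 't': array([ 368.51208891,  388.7202299 , 1123.33576615])}
side {'K': array([[504.63541676,   0.        , 278.78676216],
       [  0.        , 504.63541676, 203.89189875],
       [  0.        ,   0.        ,   1.        ]]), 'k1': 0.020483576329862804, 'R': array([[ 0.98203296, -0.18779174,  0.01858818],
       [-0.05499487, -0.37902427, -0.92375114],
       [ 0.18051821,  0.90613181, -0.38254191]]), 't': array([-500.17908483,  148.33410061, 1445.84154722])}
{'K': array([[337.31772012,   0.        , 274.68513619],
       [  0.        , 337.31772012, 207.68450969],
       [  0.        ,   0.        ,   1.        ]]), 'k1': 0.027967490405542104, 'T_tool_cam': array([[-4.99174749e-06, -9.58998983e-01, -2.83409510e-01,
         7.70038527e+01],
  
[... 298 characters left out ...]
1017645 ,  0.41185443, -0.01270005,  1.59694437,  0.00560103,
        1.13430151, -0.08219025]), 'qvel': array([ 2.39867760e-04, -2.58199959e-03,  3.34146767e-04, -4.02997308e-03,
        6.09842332e-05,  1.60985595e-03,  3.30076892e-04]), 'joint_torque': array([ 3.16642196e-03, -5.89100897e+01,  6.44040182e-01, -2.91711652e+01,
       -5.38293261e-02,  1.44267702e-02,  8.58774001e-05]), 'eef_pos': array([ 243.76902835, -575.29990847,  403.87807254]), 'eef_rot': array([-3.14012466e+00,  1.09425293e-04,  4.00855252e-01]), 'contact_force': array([0.11543242, 0.5084376 , 0.31460846]), 'moment': array([ 0.01516843, -0.00360303,  0.00461029]), 'finger_force': 0.0, 'finger_gap': 88.11032405755138}
```

View pics/scene0.png

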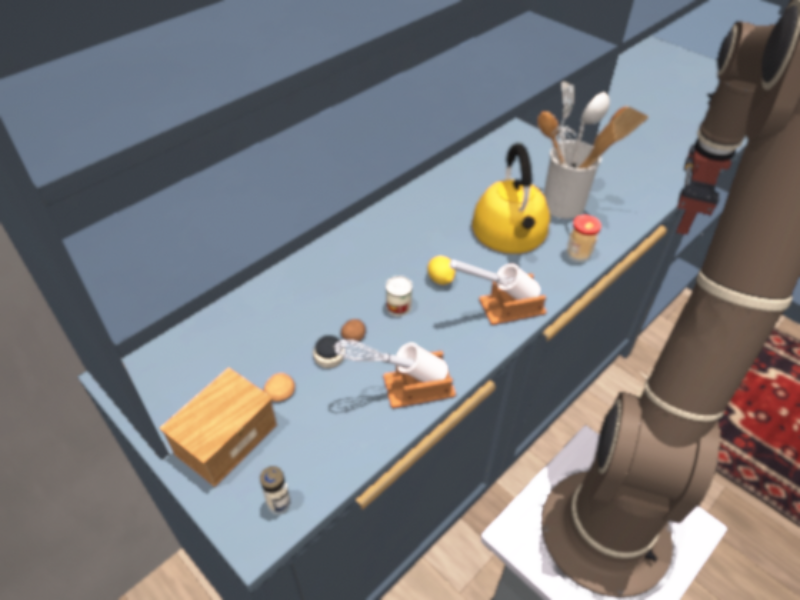

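View pics/side0.png

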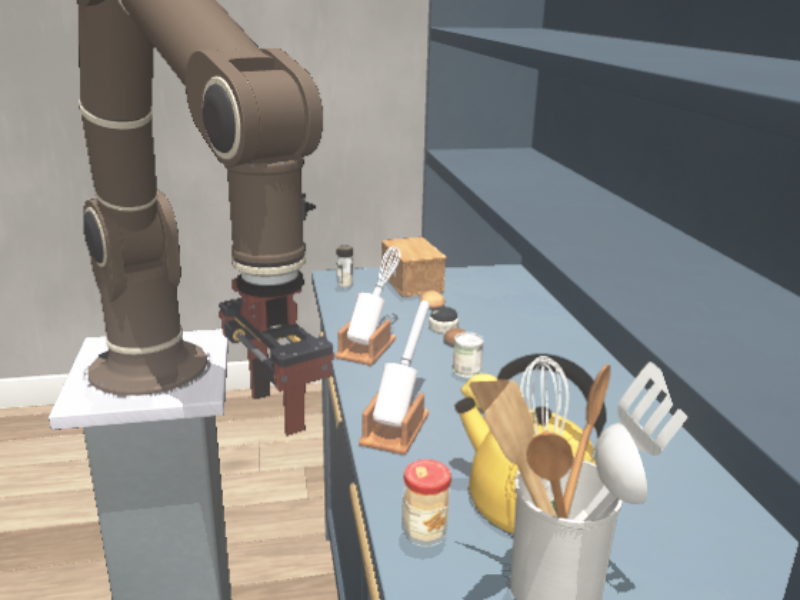

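The scene view shows the wrong-way whisk in the right pot, with the butt near (455,265) and the pot at (518,285). In the side view its butt is at (422,308) and its pot at (397,390). Next I'll enlarge both views and get the point cloud.

```bash
cat > h.py <<'E'
import numpy as np,cv2
from rig import arm,vision
from scipy.spatial.transform import Rotation as Ro
def ray(m,u,v):
    D=np.array([m["k1"],0,0,0])
    p=cv2.undistortPoints(np.array([[[u,v]]],float),m["K"],D)[0,0]
    return np.array([p[0],p[1],1.])
def cloud(n,d,u0,u1,v0,v1):
    m=vision.camera_model(n); vv,uu=np.mgrid[v0:v1,u0:u1]
    p=cv2.undistortPoints(np.stack([uu.ravel(),vv.ravel()],1).astype(float)[:,None],m["K"],np.array([m["k1"],0,0,0]))[:,0]
    z=d[v0:v1,u0:u1].ravel()
    c=np.c_[p*z[:,None],z]
    return (c-m["t"])@m["R"]          # R^T (c-t)
def tri(pix):  # {name:(u,v)} -> least squares point
    A=np.zeros((3,3));b=np.zeros(3)
    for n,(u,v) in pix.items():
        m=vision.camera_model(n);r=m["R"].T@ray(m,u,v);r/=np.linalg.norm(r);o=-m["R"].T@m["t"]
        P=np.eye(3)-np.outer(r,r);A+=P;b+=P@o
    return np.linalg.solve(A,b)
def proj(n,X):
    m=vision.camera_model(n);return cv2.projectPoints(np.atleast_2d(np.float64(X)),cv2.Rodrigues(m["R"])[0],m["t"],m["K"],np.array([m["k1"],0,0,0]))[0][:,0]
def tool():
    o=arm.get_obs();return o["eef_pos"],Ro.from_euler("xyz",o["eef_rot"]).as_matrix(),o
E
python3 - <<'E'
from h import *
c=[]
for n,(u0,u1,v0,v1) in {"scene":(310,390,170,240),"side":(240,320,205,325)}.items():
    f=np.load(n+".npz");P=cloud(n,f["d"],u0,u1,v0,v1);C=f["p"][v0:v1,u0:u1].reshape(-1,3).astype(int)
    w=(C.max(1)-C.min(1)<35)&(C.min(1)>105)&(P[:,2]>15)   # white/steel
    im=cv2.resize(f["p"][v0:v1,u0:u1,::-1],None,fx=5 if n=="side" else 5,fy=5,interpolation=cv2.INTER_CUBIC)
    for i in range(0,u1-u0,10): cv2.line(im,(i*5,0),(i*5,6),(0,0,255),1)
    for i in range(0,v1-v0,10): cv2.line(im,(0,i*5),(6,i*5),(0,0,255),1)
    c.append(im); Q=P[w]; print(n,w.sum(),np.percentile(Q,[2,25,50,75,98],axis=0).round())
    np.save(n+"_Q.npy",Q)
H=600; im=np.hstack([cv2.copyMakeBorder(x,0,H-x.shape[0],0,0,0) for x in c]); cv2.imwrite("pics/crop.png",im[:, :800])
# other objects
for n,pp in {"scene":[(279,203),(293,255),(192,340),(408,168),(240,240)],"side":[(327,245)]}.items():
    f=np.load(n+".npz")
    for u,v in pp: print(n,u,v,cloud(n,f["d"],u,u+1,v,v+1).round())
E
```

```text
scene 699 [[ 383. -337.   51.]
 [ 427. -302.   80.]
 [ 461. -283.  100.]
 [ 479. -232.  127.]
 [ 518. -159.  183.]]
side 2148 [[ 389. -354.   21.]
 [ 427. -322.   62.]
 [ 444. -251.   87.]
 [ 470.  -18.  111.]
 [ 624.   74.  176.]]
scene 279 203 [[ 617. -105.   70.]]
scene 293 255 [[427.  32. 108.]]
scene 192 340 [[423. 381. 103.]]
scene 408 168 [[ 427. -532.   70.]]
scene 240 240 [[623.  56.  20.]]
side 327 245 [[ 617. -143.   59.]]
```

View pics/crop.png

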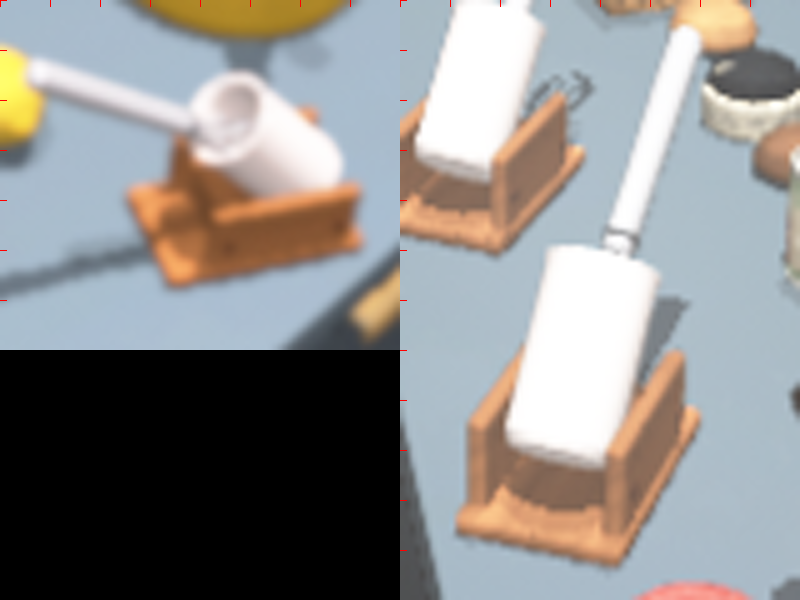

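The crops show, in full-frame pixels:

| Point | Scene | Side |
|---|---|---|
| Handle butt | (317.5,185) | (297.6,212.6) |
| Wire collar | (349,195.5) | (284.2,253) |
| Pot mouth | (356,193.5) | (280.5,256.6) |

Next I'll triangulate these and fit cylinders to the cloud.

```bash
python3 - <<'E'
from h import *
from scipy.optimize import least_squares
b=tri(dict(scene=(317.6,185),side=(297.6,212.6)));c=tri(dict(scene=(349,195.5),side=(284.2,253)));m=tri(dict(scene=(356,193.5),side=(280.5,256.6)))
print("butt",b.round(),"collar",c.round(),"L",np.linalg.norm(c-b),"mouth",m.round())
Q=np.vstack([np.load("scene_Q.npy"),np.load("side_Q.npy")])
u=(c-b)/np.linalg.norm(c-b)
def cyl(Q,p,d):
    w=Q-p;t=w@d;return t,np.linalg.norm(w-np.outer(t,d),axis=1)
# handle
t,r=cyl(Q,b,u);S=Q[(t>8)&(t<125)&(r<20)]
def dirv(a,e): return np.array([np.cos(a)*np.cos(e),np.sin(a)*np.cos(e),np.sin(e)])
d0=-u;a0=np.arctan2(d0[1],d0[0]);e0=np.arcsin(d0[2])
f=lambda x:cyl(S,b+[0,x[2],x[3]],dirv(x[0],x[1]))[1]-8.8
s=least_squares(f,[a0,e0,0,0],loss="soft_l1",f_scale=2);hd=dirv(*s.x[:2]);hp=b+[0,s.x[2],s.x[3]]
print("handle yaw,elev",np.degrees(s.x[:2]),len(S),"rms",np.abs(s.fun).mean())
ts=(S-hp)@hd;A=Q[(cyl(Q,hp,hd)[1]<12)];tt=(A-hp)@hd;print("t range",np.percentile(tt[(tt>-140)&(tt<60)],[90,97,99.5]))
print("butt on line",hp+hd*((b-hp)@hd),"grip",hp+hd*((b-hp)@hd-120))
# pot
a1=s.x[0]
pd=dirv(a1,np.radians(48));t,r=cyl(Q,m,pd);S2=Q[(t<-5)&(t>-90)&(r<38)&(r>20)]
g=lambda x:cyl(S2,m+[0,x[1],x[2]],dirv(x[0],np.radians(48)))[1]-29.5
s2=least_squares(g,[a1,0,0],loss="soft_l1",f_scale=2);pd=dirv(s2.x[0],np.radians(48));pp=m+[0,s2.x[1],s2.x[2]]
t,r=cyl(Q,pp,pd);t=t[(r<32)&(r>25)];print("pot yaw",np.degrees(s2.x[0]),len(S2),np.abs(s2.fun).mean(),"t pct",np.percentile(t[(t>-120)&(t<40)],[.5,3,97,99.5]))
mm=pp+pd*((m-pp)@pd);print("mouth on axis",mm,"dir",pd)
E
```

```text
butt [ 523. -168.  173.] collar [ 469. -258.  105.] L 125.46396219965565 mouth [ 457. -278.  107.]
handle yaw,elev [60.39001127 33.25029177] 455 rms 1.371819729952273
t range [-10.7710973   -1.84015135   2.85347444]
butt on line [ 521.16381775 -167.15302818  173.14037614] grip [ 471.57956251 -254.4016825   107.34467755]
pot yaw 60.950697407048985 1159 2.0881897660493514 t pct [-91.69238723 -88.9196126    2.00818883   4.27701589]
mouth on axis [ 457.65886572 -276.75937692  105.33738583] dir [0.32490443 0.58495545 0.74314483]
```

Call:
carry_out --pt "1 40 -35 -10 0 0 -5" --pt "1 80 -70 -20 0 0 -10" --pt "1 120 -105 -26 0 0 -15" --pt "1 160 -140 -26 0 0 -20" --pt "1 200 -175 -26 0 0 -25" --pt "1 240 -220 -26 0 0 -30" --pt "1 282 -266 -26 0 0 -35" --pt "1 282 -266 -26 0 0 -38"

```text
time: 0.9
eef_pos: [400.1, -217.7, 430.6]
eef_rot: [-3.141, -0.0, 1.069]
contact_force: [1.0, -0.1, -0.7]
finger_gap: 87.9
finger_force: 0.0
```

```bash
cat > log.py <<'E'
from h import *
import json,os
o=arm.get_obs();L=json.load(open("log.json")) if os.path.exists("log.json") else [[[1.1017645,0.41185443,-0.01270005,1.59694437,0.00560103,1.13430151,-0.08219025],[243.76902835,-575.29990847,403.87807254],[-3.14012466,1.09425293e-04,.400855252]]]
L.append([list(o["joint_positions"]),list(o["eef_pos"]),list(o["eef_rot"])]);json.dump(L,open("log.json","w"))
print(o["time"],o["joint_positions"].round(3),o["eef_pos"].round(1),o["eef_rot"].round(3))
E
python3 log.py
```

```text
0.9 [ 0.712  0.117 -0.347  1.933  0.044  1.099 -0.155] [ 400.1 -217.7  430.6] [-3.141 -0.     1.069]
```

Call:
carry_out --pt "1 0 0 0 8 0 0" --pt "1 0 0 0 16 0 0" --pt "1 0 0 0 25 0 0" --pt "1 0 0 0 25 0 0"

```text
time: 1.3
eef_pos: [400.3, -220.8, 429.4]
eef_rot: [-2.7, -0.0, 1.064]
contact_force: [0.4, 0.1, 0.2]
finger_gap: 87.5
finger_force: 0.0
```

```bash
python3 log.py
```

```text
1.3 [ 0.69   0.27  -0.336  1.792  0.019  1.531 -0.166] [ 400.3 -220.8  429.4] [-2.7   -0.     1.064]
```

Call:
carry_out --pt "1 0 0 0 0 8 0" --pt "1 0 0 0 0 16 0" --pt "1 0 0 0 0 25 0" --pt "1 0 0 0 0 25 0"

```text
time: 1.7
eef_pos: [398.8, -221.8, 430.1]
eef_rot: [-2.669, -0.394, 0.864]
contact_force: [-0.6, -1.2, -0.4]
finger_gap: 87.5
finger_force: 0.0
```

```bash
python3 log.py
```

```text
1.7 [ 0.836  0.276 -0.336  1.819 -0.357  1.485 -0.009] [ 398.8 -221.8  430.1] [-2.669 -0.394  0.864]
```

Call:
carry_out --pt "1 0 20 -40 0 -8 0" --pt "1 0 20 -40 0 -16 8" --pt "1 30 20 -40 0 -24 16" --pt "1 60 0 -40 0 -32 24" --pt "1 60 0 -40 0 -40 32" --pt "1 60 0 -40 0 -40 32"

```text
time: 2.3
eef_pos: [441.1, -199.1, 487.7]
eef_rot: [-2.681, 0.454, 0.706]
contact_force: [0.2, -0.4, -0.6]
finger_gap: 87.9
finger_force: 0.0
```

```bash
python3 log.py
```

```text
2.3 [ 0.491  0.323 -0.259  1.617  0.131  1.847 -0.761] [ 441.1 -199.1  487.7] [-2.681  0.454  0.706]
```

Call:
carry_out --pt "1 0 0 -30 0 8 8" --pt "1 0 0 -60 0 16 16" --pt "1 0 0 -60 -8 16 24" --pt "1 0 0 -60 -16 16 32" --pt "1 0 0 -60 -24 16 40" --pt "1 0 0 -60 -24 16 40"

```text
time: 2.9
eef_pos: [476.0, -205.9, 535.6]
eef_rot: [2.933, 0.248, -0.033]
contact_force: [-0.8, 0.1, -0.5]
finger_gap: 87.9
finger_force: 0.0
```

```bash
python3 log.py
```

```text
2.9 [ 0.366  0.205 -0.166  1.596  0.28   1.555 -1.412] [ 476.  -205.9  535.6] [ 2.933  0.248 -0.033]
```

```bash
cat > kin.py <<'E'
from h import *
import json,itertools
from scipy.optimize import least_squares
Y=np.array([0,1.,0]);Z=np.array([0,0,1.])
def fk(q,p,s):
    pts=[[0,0,0],[p[0],0,p[1]],[p[2],p[3],0],[p[4],0,p[5]],[p[6],p[7],0],[p[8],0,p[9]],[p[10],p[11],0]]
    ax=[s[0]*Z,Y,s[1]*Z,Y,s[2]*Z,Y,s[3]*Z]
    R=np.eye(3);t=np.zeros(3)
    for a,c,qi in zip(ax,pts,q):
        Ri=Ro.from_rotvec(a*qi).as_matrix();c=np.array(c);t=t+R@(c-Ri@c);R=R@Ri
    return t+R@np.array([p[10],p[11],p[12]]),R@Ro.from_euler("z",p[13]).as_matrix()
def res(p,s,L,reg=0.0):
    e=[]
    for q,x,r in L:
        t,R=fk(q,p,s);e+=list(t-x)+list(300*Ro.from_matrix(R.T@Ro.from_euler("xyz",r).as_matrix()).as_rotvec())
    return np.r_[e,reg*(np.array(p)-P0)]
P0=np.array([0,300,0,0,0,780,0,0,0,1260,0,0,1390,np.pi/2])
if __name__=="__main__":
    L=json.load(open("log.json"));best=None
    for s in itertools.product([-1,1],repeat=4):
        for y in (np.pi/2,-np.pi/2):
            p0=P0.copy();p0[13]=y
            f=least_squares(res,p0,args=(s,L,.003))
            if best is None or f.cost<best[0]: best=(f.cost,s,f.x)
    print(best[0],best[1],best[2].round(3));print(res(best[2],best[1],L)[:6*len(L)].reshape(-1,6).round(1))
    json.dump([list(best[1]),list(best[2])],open("kin.json","w"))
E
python3 kin.py
```

```text
0.046008565493692276 (-1, -1, -1, -1) [ 5.000000e-01  2.842510e+02  6.160000e-01 -3.233900e+01  9.960000e-01
  8.146080e+02 -1.825000e+00 -4.786000e+01 -9.220000e-01  1.266609e+03
 -9.780000e-01 -4.833700e+01  1.442758e+03  1.571000e+00]
[[ 0.  0. -0.  0.  0. -0.]
 [ 0.  0. -0.  0. -0.  0.]
 [ 0.  0.  0. -0. -0.  0.]
 [ 0. -0. -0. -0. -0.  0.]
 [-0. -0. -0. -0. -0.  0.]
 [-0. -0.  0. -0. -0.  0.]]
```

```bash
cat > plan.py <<'E'
from kin import *
S,P=json.load(open("kin.json"));LO=np.array([-2.95,-.29,-1.47,.14,-1.03,.13,-2.86]);HI=np.array([2.95,1.99,1.44,2.54,4.17,1.85,2.86])
FK=lambda q:fk(q,P,S)
hd=np.array([np.cos(np.radians(60.39))*np.cos(np.radians(33.25)),np.sin(np.radians(60.39))*np.cos(np.radians(33.25)),np.sin(np.radians(33.25))])
pd=np.array([.3249,.585,.7431]);mouth=np.array([458.2,-275.7,106.7]);floor=mouth-90*pd
grip1=np.array([471.6,-254.4,107.3])
h=np.array([np.cos(np.radians(60.7)),np.sin(np.radians(60.7)),0]);r=np.array([h[1],-h[0],0])
def frame(w,al,sg,ga=0):   # whisk head dir w, roll al about it, sign
    n=np.cross(w,r);n*=-np.sign(n[2]);n/=np.linalg.norm(n);rr=r-w*(r@w);rr/=np.linalg.norm(rr)
    z=rr*np.cos(al)+n*np.sin(al);x=sg*w;R=np.c_[x,np.cross(z,x),z]
    return R@Ro.from_euler("y",ga).as_matrix()
def ik(R,t,seeds):
    best=[]
    for q0 in seeds:
        def e(q):
            a,B=FK(q);return np.r_[(a-t)/10,30*Ro.from_matrix(B.T@R).as_rotvec(),.02*(q-(LO+HI)/2)]
        f=least_squares(e,np.clip(q0,LO+.06,HI-.06),bounds=(LO+.05,HI-.05),max_nfev=60)
        if np.abs(f.fun[:6]).max()<.3: best.append((np.min(np.minimum(f.x-LO,HI-f.x)/1),f.x))
    return max(best,key=lambda b:b[0]) if best else None
def clear(R,g):
    m=1e9;zm=1e9
    for b in (61,110,163):
        for x in (-37,0,37):
            for y in (-89,-45,0,45,89):
                p=g+R@[x,y,-b];t=np.clip((p-mouth)@pd,-95,0);m=min(m,np.linalg.norm(p-mouth-t*pd)-30);zm=min(zm,p[2])
    return m,zm
if __name__=="__main__":
    rng=np.random.default_rng(0);q0=np.array(json.load(open("log.json"))[-1][0])
    seeds=[q0]+[rng.uniform(LO,HI) for _ in range(5)]
    for i in range(5): seeds[i+1][0]=.5+rng.normal()*.4;seeds[i+1][2]*=.5
    for nm,w,g in (("grasp",-hd,grip1),("insert",pd,floor+122*pd)):
        for sg in (1,-1):
            for al in range(-15,166,15):
                R=frame(w,np.radians(al),sg);b=ik(R,g-163*R[:,2],seeds);c=clear(R,g)
                if b: print(nm,sg,al,"margin %.2f"%b[0],b[1].round(2),"clr %.0f zmin %.0f"%c)
E
time python3 plan.py
```

```text
grasp 1 45 margin 0.09 [ 1.73  0.9  -1.22  2.45  2.9   0.41  0.48] clr 23 zmin 71
grasp 1 60 margin 0.10 [ 1.79  0.96 -1.37  2.26  1.31  0.31  2.05] clr 21 zmin 94
grasp 1 75 margin 0.08 [ 0.93  0.46 -0.19  2.11 -0.95  0.67 -2.18] clr 20 zmin 117
grasp 1 90 margin 0.28 [ 0.67  0.54  0.1   1.92 -0.75  1.   -2.37] clr 20 zmin 138
grasp 1 105 margin 0.37 [ 0.51  0.68  0.28  1.72 -0.66  1.31 -2.45] clr 21 zmin 117
grasp 1 120 margin 0.28 [ 0.47  0.82  0.31  1.52 -0.57  1.57 -2.52] clr 23 zmin 94
grasp 1 135 margin 0.05 [ 0.51  0.96  0.17  1.31 -0.42  1.8  -2.62] clr 25 zmin 70
grasp -1 45 margin 0.05 [ 1.06  0.5  -0.35  2.49  3.89  0.69  2.4 ] clr 23 zmin 71
grasp -1 60 margin 0.05 [ 1.75  0.86 -1.27  2.26  1.12  0.18 -0.93] clr 21 zmin 94
grasp -1 75 margin 0.39 [ 1.33  0.56 -0.71  2.08 -0.54  0.52  0.6 ] clr 20 zmin 117
grasp -1 90 margin 0.67 [ 1.28  0.67 -0.74  1.87 -0.19  0.83  0.27] clr 20 zmin 138
grasp -1 105 margin 0.69 [ 1.16  0.78 -0.68  1.66 -0.1   1.16  0.17] clr 21 zmin 117
grasp -1 120 margin 0.39 [ 0.99  0.88 -0.54  1.47 -0.1   1.46  0.18] clr 23 zmin 94
grasp -1 135 marg
[... 594 characters left out ...]
05 [ 1.02  1.09 -0.68  1.25 -0.08  1.8   0.24] clr 31 zmin 90
insert -1 45 margin 0.11 [ 1.93  1.16 -1.36  2.4   2.72  0.24  0.73] clr 31 zmin 90
insert -1 60 margin 0.05 [ 1.73  0.78 -1.02  2.22 -0.98  0.34 -2.01] clr 31 zmin 108
insert -1 75 margin 0.05 [ 1.19  0.57 -0.36  2.05 -0.98  0.86 -2.11] clr 31 zmin 127
insert -1 90 margin 0.23 [ 0.94  0.63 -0.11  1.86 -0.8   1.15 -2.28] clr 31 zmin 144
insert -1 105 margin 0.36 [ 0.8   0.73  0.01  1.66 -0.67  1.41 -2.38] clr 31 zmin 127
insert -1 120 margin 0.21 [ 0.75  0.85 -0.01  1.46 -0.53  1.64 -2.48] clr 31 zmin 109
insert -1 135 margin 0.05 [ 0.95  1.05 -0.53  1.26 -0.17  1.8  -2.81] clr 31 zmin 90
real	0m10.902s
user	0m11.400s
sys	0m0.042s
```

```bash
cat > mv.py <<'E'
from plan import *
def num_jac(q):
    t,R=FK(q);J=np.zeros((6,7))
    for i in range(7):
        d=q.copy();d[i]+=1e-5;a,B=FK(d);J[:3,i]=(a-t)/1e-5;J[3:,i]=Ro.from_matrix(B@R.T).as_rotvec()/1e-5
    return J
W=np.diag([1/300.]*3+[1]*3)
def sim(q,R1,t1,N):
    t0,R0=FK(q);w=Ro.from_matrix(R0.T@R1).as_rotvec()
    for k in range(1,N+1):
        Rk=R0@Ro.from_rotvec(w*k/N).as_matrix();tk=t0+(t1-t0)*k/N
        for _ in range(3):
            t,R=FK(q);e=np.r_[tk-t,Ro.from_matrix(Rk@R.T).as_rotvec()];J=W@num_jac(q)
            q=np.clip(q+J.T@np.linalg.solve(J@J.T+1e-5*np.eye(6),W@e),LO+.01,HI-.01)
    return q,np.linalg.norm(FK(q)[0]-t1),np.degrees(Ro.from_matrix(FK(q)[1].T@R1).magnitude())
def rel(R1,g1,ref=None):   # tool pose with grasp point g1 -> shift, rotvec from present pose
    t,R,o=tool();t1=g1-163*R1[:,2]
    d=R.T@(t1-t);w=Ro.from_matrix(R.T@R1).as_rotvec(degrees=True)
    n=int(max(np.linalg.norm(d)/45,np.linalg.norm(w)/8))+1
    q,e,a=sim(o["joint_positions"],R1,t1,n*2)
    print("shift",d.round(1),"turn",w.round(1),"rows>=",n,"| now",o["joint_positions"].round(2),"sim",q.round(2),"err %.1f %.1f"%(e,a))
    return d,w
E
python3 - <<'E'
from mv import *
for al in (90,105,115):
    R=frame(-hd,np.radians(al),1);print(al,R[:,2].round(2));rel(R,grip1-130*R[:,2])
E
```

```text
90 [ 0.27  0.48 -0.84]
shift [-29.5 146.5 231.8] turn [ 55.4 -23.5 108.1] rows>= 16 | now [ 0.37  0.21 -0.17  1.6   0.28  1.55 -1.41] sim [ 0.73  0.43  0.18  1.78 -0.64  1.26 -2.45] err 0.0 0.0
105 [ 0.03  0.59 -0.81]
shift [ 40.2 178.  229.5] turn [ 45.3 -36.6 101.9] rows>= 15 | now [ 0.37  0.21 -0.17  1.6   0.28  1.55 -1.41] sim [ 0.66  0.62  0.2   1.5  -0.54  1.53 -2.56] err 0.0 0.0
115 [-0.12  0.64 -0.76]
shift [ 89.3 190.9 235. ] turn [ 38.5 -44.9  97.2] rows>= 15 | now [ 0.37  0.21 -0.17  1.6   0.28  1.55 -1.41] sim [ 0.63  0.76  0.21  1.31 -0.5   1.72 -2.61] err 0.0 0.0
```

Call:
carry_out --pt "1 0 10 10 3.5 -1.5 6.8" --pt "1 0 20 20 7 -3 13.5" --pt "1 -3 30 30 10.5 -4.5 20.3" --pt "1 -5 35 40 14 -6 27" --pt "1 -6 40 50 17.5 -7.5 33.8" --pt "1 -8 45 60 21 -9 40.5" --pt "1 -9 50 70 24.5 -10.5 47.3" --pt "1 -10 60 80 28 -12 54"

```text
time: 3.7
eef_pos: [447.4, -279.3, 472.6]
eef_rot: [3.135, 0.374, -1.035]
contact_force: [-0.0, 0.2, 0.4]
finger_gap: 88.3
finger_force: 0.0
```

```bash
python3 - <<'E'
from mv import *
for al in (90,100):
    R=frame(-hd,np.radians(al),1);rel(R,grip1-130*R[:,2])
E
```

```text
shift [110.2 105.   86.7] turn [ 27.9 -11.   53.6] rows>= 8 | now [ 0.51  0.3   0.01  1.62 -0.18  1.55 -2.04] sim [ 0.72  0.43  0.19  1.78 -0.65  1.26 -2.45] err 0.0 0.0
shift [151.6  77.8  74.4] turn [ 18.7 -15.5  52.2] rows>= 8 | now [ 0.51  0.3   0.01  1.62 -0.18  1.55 -2.04] sim [ 0.68  0.56  0.19  1.6  -0.57  1.44 -2.53] err 0.0 0.0
```

Sim matches reality. I'll continue with al=90.

Call:
carry_out --pt "1 14 13 11 3.5 -1.4 6.7" --pt "1 28 26 22 7 -2.8 13.4" --pt "1 41 39 33 10.5 -4.1 20.1" --pt "1 55 52 43 14 -5.5 26.8" --pt "1 69 66 54 17.5 -6.9 33.5" --pt "1 83 79 65 21 -8.3 40.2" --pt "1 97 92 76 24.4 -9.6 46.9" --pt "1 110 105 87 27.9 -11 53.6"

```text
time: 4.5
eef_pos: [392.9, -394.7, 351.3]
eef_rot: [3.136, 0.58, -2.089]
contact_force: [0.1, -0.3, -0.1]
finger_gap: 87.8
finger_force: 0.0
```

```bash
python3 - <<'E'
from mv import *
R=frame(-hd,np.radians(90),1);rel(R,grip1-130*R[:,2])
t,Rt,o=tool();p,d=vision.grab_frame("wrist");np.savez("wrist1.npz",p=p,d=d,t=t,R=Rt)
cv2.imwrite("pics/w1.png",cv2.resize(p[:,:,::-1],(800,600)))
m=vision.camera_model("wrist");T=m["T_tool_cam"]
for X in (grip1,grip1+120*hd,mouth,floor):
    c=np.linalg.inv(T)@np.r_[Rt.T@(X-t),1];u=m["K"]@(np.r_[c[:2]/c[2],1]);print((u[:2]*800/560).round(),c[2].round())
E
```

```text
shift [-0.7  0.  -0.8] turn [ 0.1 -0.  -0.1] rows>= 1 | now [ 0.72  0.44  0.19  1.78 -0.64  1.26 -2.45] sim [ 0.72  0.43  0.19  1.78 -0.65  1.26 -2.45] err 0.0 0.0
[390. 295.] 284.0
[391. 469.] 318.0
[392. 264.] 265.0
[391.  99.] 262.0
```

View pics/w1.png

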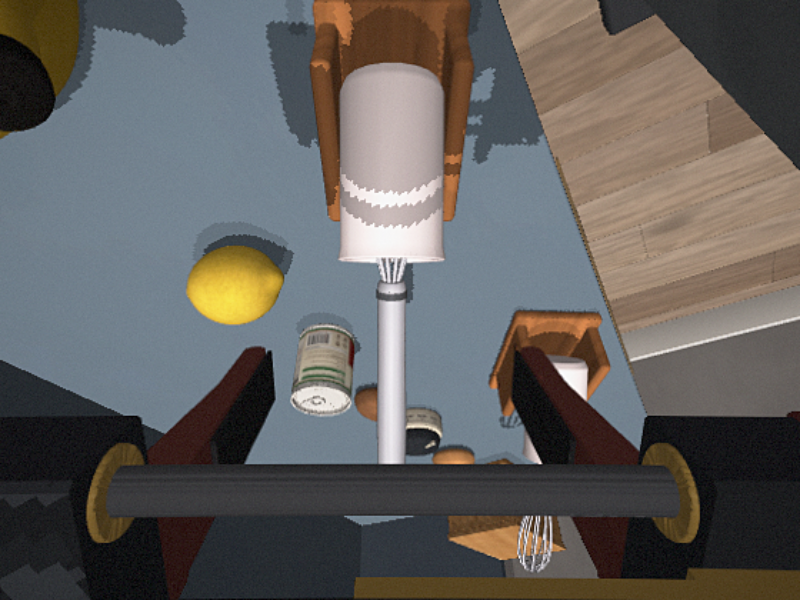

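The handle is centred at column 391 in the wrist view, as predicted. The collar at rows 284–298 shows my grip point is about 9 mm too close to the wires, so I'll shift 12 mm towards the butt and descend.

Call:
carry_out --pt "1 -12 0 25 0 0 0" --pt "1 -12 0 60 0 0 0" --pt "1 -12 0 95 0 0 0" --pt "1 -12 0 120 0 0 0" --pt "1 -12 0 130 0 0 0" --pt "1 -12 0 130 0 0 0"

```text
time: 5.15
eef_pos: [433.1, -321.8, 249.6]
eef_rot: [3.135, 0.582, -2.081]
contact_force: [-0.1, -0.8, 1.0]
finger_gap: 87.5
finger_force: 0.0
```

Call:
carry_out --pt "0 0 0 0 0 0 0" --pt "0 0 0 0 0 0 0" --pt "0 0 0 0 0 0 0" --pt "0 0 0 0 0 0 0" --pt "0 0 0 0 0 0 0" --pt "0 0 0 0 0 0 0" --pt "0 0 0 0 0 0 0" --pt "0 0 0 0 0 0 0"

```text
time: 5.95
eef_pos: [432.6, -323.0, 249.9]
eef_rot: [3.136, 0.583, -2.085]
contact_force: [-0.1, 0.1, 0.0]
finger_gap: 27.7
finger_force: 0.0
```

```bash
python3 - <<'E'
from mv import *
t,Rt,o=tool();print(o["joint_positions"].round(2),t+163*Rt[:,2],o["finger_gap"])
p,d=vision.grab_frame("wrist");cv2.imwrite("pics/w2.png",p[:,:,::-1])
E
```

```text
[ 0.64  0.53  0.11  1.92 -0.76  1.01 -2.39] [ 475.9769434  -244.43678488  113.88528176] 27.738295843805847
```

View pics/w2.png

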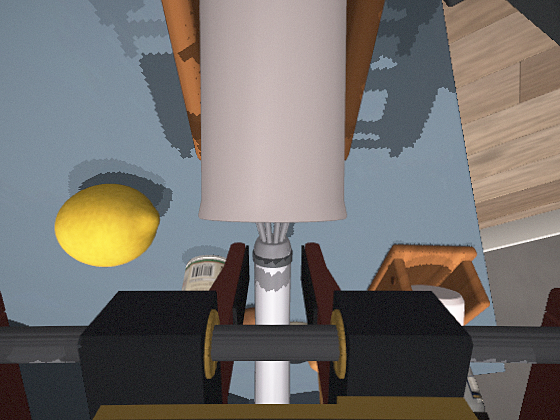

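The fingers straddle the handle just behind the collar and are still closing. I'll finish the grip, then pull along the whisk's axis.

Call:
carry_out --pt "0 0 0 0 0 0 0" --pt "0 0 0 0 0 0 0" --pt "0 0 0 0 0 0 0" --pt "0 0 0 0 0 0 0"

```text
time: 6.4
eef_pos: [432.7, -323.0, 250.0]
eef_rot: [3.136, 0.583, -2.085]
contact_force: [0.8, -0.5, 0.9]
finger_gap: 16.7
finger_force: 30.0
```

Call:
carry_out --pt "0 -10 0 0 0 0 0" --pt "0 -25 0 0 0 0 0" --pt "0 -45 0 0 0 0 0" --pt "0 -65 0 0 0 0 0" --pt "0 -85 0 0 0 0 0" --pt "0 -105 0 0 0 0 0" --pt "0 -125 0 0 0 0 0" --pt "0 -140 0 0 0 0 0"

```text
time: 7.2
eef_pos: [490.9, -218.8, 328.5]
eef_rot: [3.137, 0.584, -2.082]
contact_force: [-0.4, 0.0, -1.6]
finger_gap: 16.7
finger_force: 30.0
```

```bash
python3 - <<'E'
from mv import *
t,Rt,o=tool();print(o["joint_positions"].round(2),t+163*Rt[:,2],o["finger_gap"])
p,d=vision.grab_frame("side");cv2.imwrite("pics/s2.png",cv2.resize(p[150:360,140:420,::-1],None,fx=2.8,fy=2.8))
E
```

```text
[ 0.45  0.38  0.07  1.92 -0.75  1.   -2.66] [ 534.28208036 -140.03974659  192.56590485] 16.7092219631711
```

View pics/s2.png

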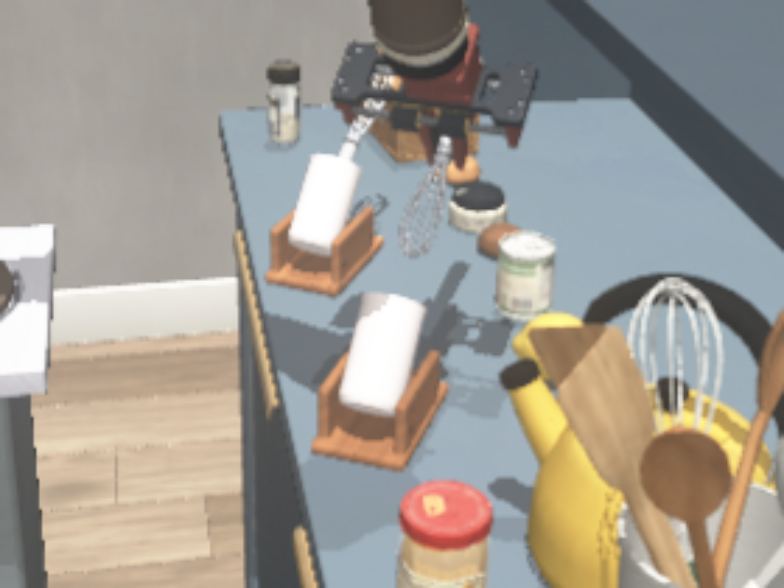

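The whisk is out of the pot and held, with its head hanging free near (425,205) in the crop. Next I'll lift, draw in and turn it about 180° with j7 increasing.

```bash
python3 - <<'E'
from mv import *
t,R,o=tool();q=o["joint_positions"]
G=np.array([460,-230,330.])
Ri=frame(pd,np.radians(90),1)
g0=t+163*R[:,2]
w=Ro.from_matrix(R.T@Ri).as_rotvec(degrees=True);print("full",w)
for a in (-60,-90):
    Ra=R@Ro.from_rotvec([0,0,np.radians(a)]).as_matrix();d,_=rel(Ra,G)
q,e,a_=sim(q,Ra,G-163*Ra[:,2],24);print(q.round(2),e,a_)
print(Ro.from_matrix(Ra.T@Ri).as_rotvec(degrees=True))
q,e,a_=sim(q,Ri,G-163*Ri[:,2],24);print(q.round(2),e,a_)
gp=mouth+147*pd;q,e,a_=sim(q,Ri,gp-163*Ri[:,2],10);print(gp,q.round(2),e,a_)
E
```

```text
full [-22.59550668  -0.49365545 178.51932397]
shift [  22.2   21.8 -178. ] turn [  0.   0. -60.] rows>= 8 | now [ 0.45  0.38  0.07  1.92 -0.75  1.   -2.66] sim [ 0.71  0.24  0.02  1.76 -0.59  1.34 -1.67] err 0.0 0.0
shift [  22.2   21.8 -178. ] turn [  0.   0. -90.] rows>= 12 | now [ 0.45  0.38  0.07  1.92 -0.75  1.   -2.66] sim [ 0.78  0.24 -0.06  1.76 -0.58  1.33 -1.16] err 0.0 0.0
[ 0.78  0.24 -0.06  1.76 -0.58  1.33 -1.16] 3.799122574591401e-11 6.744507653185781e-12
[ 11.07980361  11.57474907 -89.53676364]
[ 1.05  0.34 -0.26  1.77 -0.72  1.39  0.55] 7.190739668021849e-11 3.576766173527523e-11
[ 505.9603 -189.705   215.9357] [ 0.97  0.48 -0.3   1.87 -0.77  1.12  0.64] 2.793653371955613e-10 5.1120848855212605e-11
```

Call:
carry_out --pt "0 3 3 -25 0 0 0" --pt "0 6 6 -60 0 0 -5" --pt "0 10 10 -95 0 0 -13" --pt "0 15 15 -130 0 0 -21" --pt "0 20 20 -160 0 0 -29" --pt "0 22 22 -178 0 0 -37" --pt "0 22 22 -178 0 0 -45" --pt "0 22 22 -178 0 0 -53"

```text
time: 8.05
eef_pos: [414.2, -312.1, 464.5]
eef_rot: [-2.657, 0.338, -1.068]
contact_force: [-0.6, 1.0, -1.3]
finger_gap: 16.9
finger_force: 30.0
```

Call:
carry_out --pt "0 0 0 0 0 0 -7" --pt "0 0 0 0 0 0 -14" --pt "0 0 0 0 0 0 -21" --pt "0 0 0 0 0 0 -28" --pt "0 0 0 0 0 0 -35" --pt "0 0 0 0 0 0 -42" --pt "0 0 0 0 0 0 -42"

```text
time: 8.75
eef_pos: [414.5, -311.7, 463.8]
eef_rot: [-2.56, -0.044, -0.436]
contact_force: [0.5, 0.8, -0.9]
finger_gap: 17.0
finger_force: 30.0
```

```bash
python3 - <<'E'
from mv import *
Ri=frame(pd,np.radians(90),1)
rel(Ri,np.array([460,-230,330.]));gp=mouth+147*pd;rel(Ri,gp)
t,R,o=tool();print(t+163*R[:,2],o["finger_gap"])
E
```

```text
shift [-3.5 36.5  5.4] turn [ 10.6  12.  -84.7] rows>= 11 | now [ 0.76  0.24 -0.04  1.76 -0.58  1.33 -1.07] sim [ 1.03  0.34 -0.23  1.77 -0.73  1.39  0.56] err 0.0 0.0
shift [ 16.1  53.  132.3] turn [ 10.6  12.  -84.7] rows>= 11 | now [ 0.76  0.24 -0.04  1.76 -0.58  1.33 -1.07] sim [ 0.99  0.49 -0.33  1.87 -0.76  1.12  0.63] err 0.0 0.0
[ 457.81880665 -233.05331873  327.74197619] 16.98759072131288
```

Call:
carry_out --pt "0 0 3 0 1 1 -8" --pt "0 -1 6 1 2 2.2 -16" --pt "0 -1 9 1 3 3.4 -24" --pt "0 -1 13 2 4 4.5 -32" --pt "0 -2 17 2 5 5.7 -40" --pt "0 -2 20 3 6 6.8 -48" --pt "0 -2 24 3 7 8 -56" --pt "0 -3 28 4 8 9 -64"

```text
time: 9.55
eef_pos: [403.5, -330.4, 444.9]
eef_rot: [-2.836, -0.73, 0.568]
contact_force: [-0.7, 0.4, -1.6]
finger_gap: 17.1
finger_force: 30.0
```

```bash
python3 - <<'E'
from mv import *
Ri=frame(pd,np.radians(90),1)
rel(Ri,np.array([460,-230,330.]));gp=mouth+150*pd;rel(Ri,gp)
E
```

```text
shift [-7.7  3.1 -0.1] turn [  2.6   2.9 -20.7] rows>= 3 | now [ 0.97  0.3  -0.18  1.78 -0.72  1.35  0.18] sim [ 1.02  0.34 -0.23  1.77 -0.73  1.39  0.56] err 0.0 0.0
shift [-36.   30.9 122. ] turn [  2.6   2.9 -20.7] rows>= 3 | now [ 0.97  0.3  -0.18  1.78 -0.72  1.35  0.18] sim [ 0.95  0.48 -0.28  1.87 -0.78  1.13  0.64] err 0.0 0.0
```

Call:
carry_out --pt "0 -3 1 0 1 1 -7" --pt "0 -6 2 0 2 2 -14" --pt "0 -8 3 0 2.6 2.9 -20.7" --pt "0 -14 10 30 2.6 2.9 -20.7" --pt "0 -22 20 60 2.6 2.9 -20.7" --pt "0 -28 26 90 2.6 2.9 -20.7" --pt "0 -30 30 115 2.6 2.9 -20.7" --pt "0 -30 30 115 2.6 2.9 -20.7"

```text
time: 10.35
eef_pos: [448.6, -292.7, 334.1]
eef_rot: [-3.132, -0.838, 1.054]
contact_force: [-0.1, 0.2, -1.0]
finger_gap: 16.6
finger_force: 30.0
```

```bash
python3 - <<'E'
from mv import *
Ri=frame(pd,np.radians(90),1);gp=mouth+150*pd;rel(Ri,gp)
t,R,o=tool();g=t+163*R[:,2];print(g,"along",(g-mouth)@pd)
p,d=vision.grab_frame("side");p2,d2=vision.grab_frame("scene");np.savez("ins.npz",p=p,p2=p2,d=d,d2=d2)
a=cv2.resize(p[180:330,230:330,::-1],None,fx=4,fy=4,interpolation=cv2.INTER_CUBIC);b=cv2.resize(p2[110:260,290:390,::-1],None,fx=4,fy=4,interpolation=cv2.INTER_CUBIC)
cv2.imwrite("pics/ins.png",np.hstack([a,b]))
for n in("side","scene"): print(n,proj(n,[mouth,floor,g,g-117*pd]).round(1))
E
```

```text
shift [-5.9 -0.4  3.7] turn [-0.3 -0.  -0.4] rows>= 1 | now [ 0.94  0.47 -0.27  1.87 -0.78  1.15  0.62] sim [ 0.94  0.47 -0.28  1.88 -0.79  1.13  0.64] err 0.0 0.0
[ 507.08864304 -186.57348541  225.11344665] along 156.0159633594345
side [[280.2 256.5]
 [271.9 292.5]
 [293.4 197.3]
 [283.2 241. ]]
scene [[354.6 193.3]
 [369.2 204.4]
 [327.2 170.7]
 [348.9 187.5]]
```

View pics/ins.png

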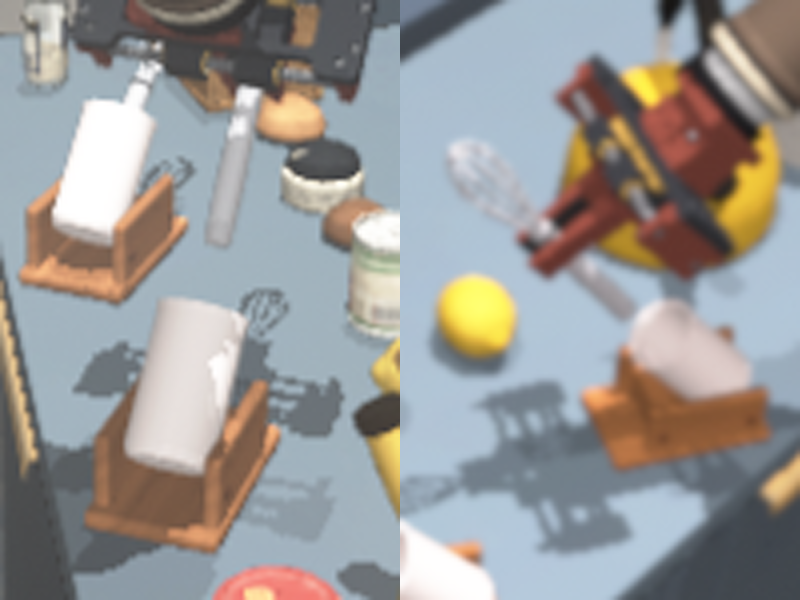

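In the crop the butt sits at side (284.7,240) and scene (347.5,187.5), within about 1.5 px of the prediction, so it's in line with the bore. I'll insert along the tool's −x.

Call:
carry_out --pt "0 -8 0 4 -0.3 0 -0.4" --pt "0 -20 0 4 -0.3 0 -0.4" --pt "0 -32 0 4 -0.3 0 -0.4" --pt "0 -45 0 4 -0.3 0 -0.4" --pt "0 -58 0 4 -0.3 0 -0.4" --pt "0 -70 0 4 -0.3 0 -0.4" --pt "0 -70 0 4 -0.3 0 -0.4"

```text
time: 11.15
eef_pos: [425.5, -334.8, 279.9]
eef_rot: [3.131, -0.836, 1.066]
contact_force: [0.5, 1.0, -1.3]
finger_gap: 16.9
finger_force: 30.0
```

```bash
python3 - <<'E'
from mv import *
Ri=frame(pd,np.radians(90),1);gp=mouth+33*pd;rel(Ri,gp)
p2,d2=vision.grab_frame("scene");p,d=vision.grab_frame("side")
a=cv2.resize(p[180:330,230:330,::-1],None,fx=4,fy=4,interpolation=cv2.INTER_CUBIC);b=cv2.resize(p2[110:260,290:390,::-1],None,fx=4,fy=4,interpolation=cv2.INTER_CUBIC)
cv2.imwrite("pics/ins2.png",np.hstack([a,b]))
E
```

```text
shift [-50.5  -0.8   3.1] turn [0.3 0.1 0.1] rows>= 2 | now [ 1.    0.56 -0.25  1.87 -0.76  1.12  0.74] sim [ 1.03  0.64 -0.23  1.85 -0.74  1.11  0.81] err 0.0 0.0
```

View pics/ins2.png

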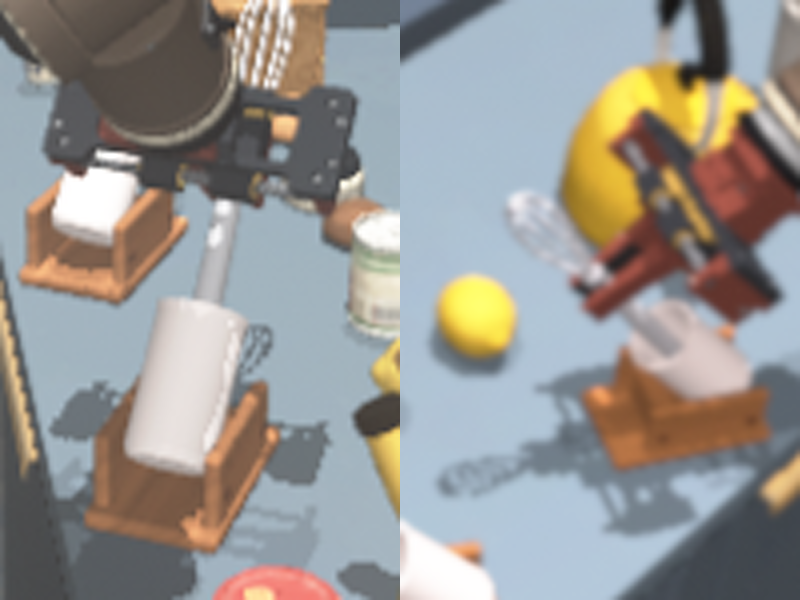

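The butt has entered the pot mouth cleanly in both views (side crop around (210,300), scene crop around (655,340)). I'll check kettle clearance before going deeper.

```bash
python3 - <<'E'
from mv import *
Ri=frame(pd,np.radians(90),1);g=mouth+33*pd
P=np.vstack([cloud(n,np.load(n+".npz")["d"],*b) for n,b in (("scene",(320,395,100,180)),("side",(325,430,240,370)))])
P=P[(P[:,2]>15)&(np.abs(P-g).max(1)<400)]
C=(P-g)@Ri; # tool coords rel. grasp point
m=(np.abs(C[:,0])<60)&(np.abs(C[:,1])<115)&(C[:,2]<-55)&(C[:,2]>-350)
print(len(P),m.sum(),P[m].round()[:5],C[m].round()[:5])
E
```

```text
8395 0 [] []
```

Call:
carry_out --pt "0 -10 0 2 0 0 0" --pt "0 -20 0 2 0 0 0" --pt "0 -30 0 2 0 0 0" --pt "0 -38 0 2 0 0 0" --pt "0 -46 0 2 0 0 0" --pt "0 -50 0 2 0 0 0" --pt "0 -50 0 2 0 0 0"

```text
time: 11.95
eef_pos: [411.0, -362.0, 242.6]
eef_rot: [3.129, -0.837, 1.069]
contact_force: [-0.2, -0.1, -1.2]
finger_gap: 16.9
finger_force: 30.0
```

```bash
python3 - <<'E'
from mv import *
t,R,o=tool();g=t+163*R[:,2];print((g-mouth)@pd,o["joint_positions"].round(2),o["contact_force"])
E
```

```text
34.981642323365335 [ 1.03  0.63 -0.23  1.85 -0.74  1.11  0.81] [-0.20049052 -0.05003966 -1.23364309]
```

Call:
carry_out --pt "0.3 0 0 0 0 0 0" --pt "0.4 0 0 0 0 0 0" --pt "0.6 0 0 0 0 0 0" --pt "0.8 0 0 0 0 0 0" --pt "0.8 0 0 0 0 0 0" --pt "0.8 0 0 0 0 0 0" --pt "0.8 0 0 0 0 0 0" --pt "0.8 0 0 0 0 0 0"

```text
time: 12.75
eef_pos: [411.3, -361.6, 243.2]
eef_rot: [3.128, -0.836, 1.071]
contact_force: [1.1, -0.1, -0.4]
finger_gap: 69.9
finger_force: 0.0
```

Call:
carry_out --pt "0.8 0 0 -10 0 0 0" --pt "0.8 0 0 -25 0 0 0" --pt "0.8 0 0 -45 0 0 0" --pt "0.8 0 0 -70 0 0 0" --pt "0.8 0 0 -95 0 0 0" --pt "0.8 0 0 -120 0 0 0" --pt "0.8 0 0 -140 0 0 0" --pt "0.8 0 0 -140 0 0 0"

```text
time: 13.55
eef_pos: [358.4, -454.3, 338.9]
eef_rot: [3.124, -0.833, 1.07]
contact_force: [-0.2, -0.6, 0.6]
finger_gap: 70.2
finger_force: 0.0
```

```bash
python3 - <<'E'
from mv import *
p2,d2=vision.grab_frame("scene");p,d=vision.grab_frame("side")
a=cv2.resize(p[180:330,230:330,::-1],None,fx=4,fy=4,interpolation=cv2.INTER_CUBIC);b=cv2.resize(p2[110:260,290:390,::-1],None,fx=4,fy=4,interpolation=cv2.INTER_CUBIC)
cv2.imwrite("pics/fin.png",np.hstack([a,b]))
for n in("side","scene"): print(n,proj(n,[floor+136*pd,floor+240*pd]).round(1))
E
```

```text
side [[284.4 238.8]
 [293.3 200. ]]
scene [[346.7 187.2]
 [327.3 172.3]]
```

View pics/fin.png

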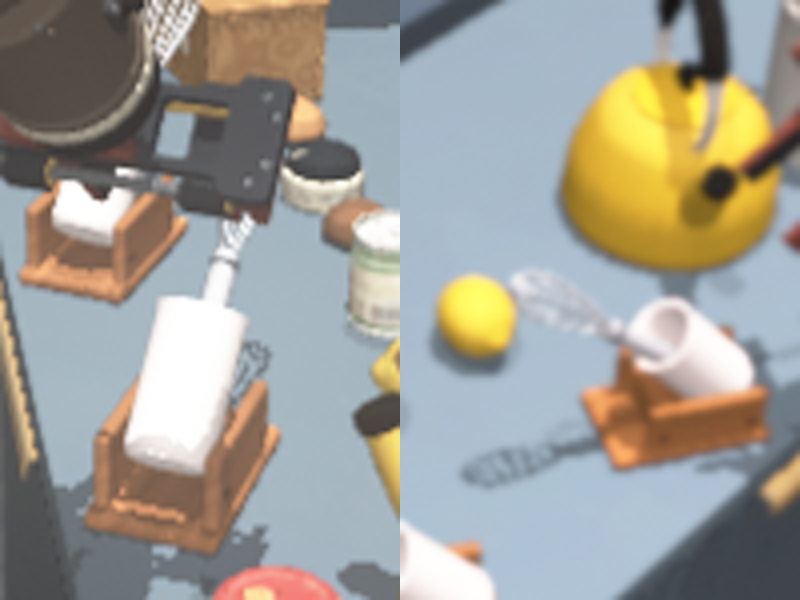

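```bash
python3 - <<'E'
from mv import *
c=tri(dict(side=(285.7,244.5),scene=(342.5,193)))
print(c,"collar rel mouth along",(c-mouth)@pd,"perp",np.linalg.norm(np.cross(c-mouth,pd)))
for e in (31,34,38):
    d=np.r_[h[:2]*np.cos(np.radians(e)),np.sin(np.radians(e))];b=c-136*d;print(e,"butt-floor",np.linalg.norm(b-floor).round(1),(b-floor).round(),"tip px",proj("scene",[c+104*d]).round(1))
E
```

```text
[ 478.67751385 -239.1434076   119.37103387] collar rel mouth along 37.45459606671087 perp 22.658068077728764
31 butt-floor 17.3 [ -7. -12.  10.] tip px [[316.  185.6]]
34 butt-floor 11.2 [-5. -9.  3.] tip px [[317.  184.3]]
38 butt-floor 6.6 [-3. -4. -4.] tip px [[318.6 182.5]]
```

The butt is about 10 mm from the pot floor, well within 35 mm. The robot is clear, so I'm handing in.

```bash
python3 -c "
from rig import order
print(order.close_job())"
```

```text
the job is handed in; nothing more can be done
None
```

The wrong-way whisk is back in its own pot handle first, with its wire head outside and the butt an estimated 10 mm from the pot floor (limit 35 mm). It has been let go with the arm clear, and the job was handed in at about 14 s. I saw no contact with the other whisk, the tin or the spice jar, but did not measure their positions again; the hand-in returned no verdict.

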